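Set out the press drifts in order of size

TASK

Stand the four steel press drifts upright on the four rubber pads of the wooden strip, one centred on each pad, in order of size: the smallest on the pad next to the brass knob and the largest on the pad farthest from it. Do not knock any drift over, and leave the oil bottle where it is.

Things in the scene. Friction and masses are not known exactly. Their poses are not given: they have to be found in the camera images.
- drift20_center (a point): the smallest of four loose bright steel press drifts: an upright round pin 20 mm in diameter and 40 mm tall (the top 8 mm is a narrower pilot 12 mm across). This point is its centre, 20 mm above its flat foot; z points up its axis.
- drift27_center (a point): the second smallest of four loose bright steel press drifts: an upright round pin 27 mm in diameter and 54 mm tall (the top 8 mm is a narrower pilot 17 mm across). This point is its centre, 27 mm above its flat foot; z points up its axis.
- drift34_center (a point): the second largest of four loose bright steel press drifts: an upright round pin 34 mm in diameter and 68 mm tall (the top 8 mm is a narrower pilot 21 mm across). This point is its centre, 34 mm above its flat foot; z points up its axis.
- drift41_center (a point): the largest of four loose bright steel press drifts: an upright round pin 41 mm in diameter and 82 mm tall (the top 8 mm is a narrower pilot 25 mm across). This point is its centre, 41 mm above its flat foot; z points up its axis.
- pad_a: one of four identical black rubber discs, 50 mm in diameter and 3 mm thick, fixed in a straight row 80 mm apart along a pale wooden strip (420 x 84 x 12 mm, fixed to the bench). Origin: centre of its underside, on the strip's top 12 mm above the bench, so its top is 15 mm above the bench. Which of the four places in the row it has varies: its name tells nothing.
- pad_b: one of four identical black rubber discs, 50 mm in diameter and 3 mm thick, fixed in a straight row 80 mm apart along a pale wooden strip (420 x 84 x 12 mm, fixed to the bench). Origin: centre of its underside, on the strip's top 12 mm above the bench, so its top is 15 mm above the bench. Which of the four places in the row it has varies: its name tells nothing.
- pad_c: one of four identical black rubber discs, 50 mm in diameter and 3 mm thick, fixed in a straight row 80 mm apart along a pale wooden strip (420 x 84 x 12 mm, fixed to the bench). Origin: centre of its underside, on the strip's top 12 mm above the bench, so its top is 15 mm above the bench. Which of the four places in the row it has varies: its name tells nothing.
- pad_d: one of four identical black rubber discs, 50 mm in diameter and 3 mm thick, fixed in a straight row 80 mm apart along a pale wooden strip (420 x 84 x 12 mm, fixed to the bench). Origin: centre of its underside, on the strip's top 12 mm above the bench, so its top is 15 mm above the bench. Which of the four places in the row it has varies: its name tells nothing.
- knob: round brass knob, 26 mm across and 24 mm tall, fixed on the strip at one end of the row, in line with the pads, 70 mm from the centre of the nearest one; which end varies (the other end has only a flat screw head, 16 mm across). Origin: centre of its underside, 12 mm above the bench.
- oil_center (a point): bystander: white oil bottle with black cap, 60 mm in diameter, 130 mm tall, standing loose to the left. This point is its centre, half-way up.
There are look-alikes about, which are no part of the job. What is shaped like the part that bears drift34_center but blue or purple is not meant.

How it is judged:
By the outcome, as a careful person would: the job done as asked, in the order asked, and still so for the second after the job is handed in, with the robot touching nothing.
It also fails if it takes over 96 s, if anything falls off the work surface, if the arm or the gripper's body presses on something with over 40 N, if the wrist force passes 120 N, or if a joint passes its speed limit or range.

ROBOT

A 6-joint arm with a two-finger parallel gripper is mounted at the origin on the work surface. World frame = base frame: x ahead of the robot, y to its left, z up, the work surface at z = 0. Lengths are in mm, angles in rad, forces in N, time in s.
With the tool pointing down it reaches from about 275 to 825 mm from the base axis. Payload 5.2 kg.
Tool frame: the origin (TCP) lies at the very end of the fingers, on their centre line; the grasp point (between the pads) lies 19 mm behind it; z points along the fingers, y is the direction in which the jaws open and shut (so a half turn about z gives the same grasp; the last joint's range is limited). The gripper opens to 93 mm and grips with 3 to 60 N. Pads are 15 mm wide; open, the fingers measure 128 mm over their backs; the gripper's body (75 mm by 188 mm) begins 65 mm behind the grasp point.
Start: joints at [-1.389, 0.259, 1.535, -0, 1.348, -0.203], TCP at [206.476, -509.777, 218.653] pointing down, gripper open.
Joint ranges: [-3.14, 3.14], [-0.91, 2.08], [0.19, 2.58], [-1.22, 4.36], [0.22, 2.71], [-3.12, 3.12]. Speed limits (rad/s): [2.57, 2.57, 3.14, 3.14, 3.14, 3.14].

INTERFACE

Orientations are given as [roll, pitch, yaw] about the fixed x, y, z axes, in that order (R = Rz(yaw) Ry(pitch) Rx(roll)).
In Python, from bench import robot gives the robot as it stands. The module is installed in compiled form; this text tells all that it offers. Calls block until the motion is done:
- robot.move_ptp(position, orientation): joint-space move of the TCP to a pose.
- robot.move_linear(position, ori=None, speed=150, f_stop=None): straight line of the TCP; ori=None keeps the orientation; speed is the mean speed in mm/s. With f_stop (N) it stops when the force on the tool has changed by that much, and returns True; else False.
- robot.move_j(angles): joint-space move.
- robot.move_gripper(opening): opening from 0.0 (shut) to 1.0 (fully open); the grip force is fixed at half the most; returns when the fingers have stopped.
- robot.sleep(seconds).
- robot.inverse_kinematics(position, orientation): joint angles nearest the present ones, or None.
- robot.get_image(name): name is "side" or "top" or "wrist"; returns a dict with "img" (384x512x3 uint8, blue, green, red), "fovy" (degrees; the focal length in pixels is half the picture's height over the tangent of half this angle, whatever the lens; pixels are square), "cx", "cy" (the principal point, pixels), "k1" (the pictures are not rectified: a ray, as slopes to the right and down, at radius r is drawn at 1 + k1 r^2 times it, then the intrinsics apply), "eye" and "orientation" of the camera in the world. Camera axes: x right, y down, z forward; pixel columns grow to the right and rows downward; lengths in mm; the calibration is good to about 2 mm. A picture is of the moment at which its call begins. There is no depth.
A pose or a line that the arm cannot do raises robot.MotionError and nothing moves.
- robot.hand_in(): hands the job in, once; it reports no verdict.
Readings, each from a call of its own:
- robot.current_t(): time.
- robot.current_qpos(): joint angles.
- robot.current_joint_vel(): joint speeds.
- robot.current_joint_efforts(): joint torques, N m.
- robot.current_tcp_pos(): TCP position.
- robot.current_eef_rot(): TCP orientation.
- robot.current_contact_force(): force on the tool from outside, world axes, zero at the start.
- robot.current_ft_torque(): the same for the moment, N m.
- robot.current_gripper_width(): opening from 0.0 (shut) to 1.0 (fully open).
Only numpy, scipy, OpenCV 4.12 (cv2) and the standard library are available. Lean on these libraries where they do the work, as an engineer would, in place of code of your own. Each camera call takes 0.05 s, during which the arm holds its last target.

## Working session

There is one attempt and no reset: what is moved stays moved. The work goes in short steps, each a Python script; the robot and the scene stay as the last script left them, time stands still between calls to the robot, and variables do not carry over. Pictures are saved under pics/ and viewed, and the job is handed in when it is done.

```bash
mkdir -p pics; python3 - <<'E'
from bench import robot
import cv2
for n in ["side","top","wrist"]:
    d=robot.get_image(n); cv2.imwrite(f"pics/{n}0.png",d["img"])
    print(n,{k:v for k,v in d.items() if k!="img"})
print(robot.current_t(),robot.current_eef_rot())
E
```

```text
side {'fovy': 51.3190882741075, 'cx': 257.72671010379565, 'cy': 190.76449828270623, 'k1': 0.016940368207355522, 'eye': array([271.26761905, 677.11990235, 662.34868609]), 'orientation': array([-2.34295361e+00, -1.18076992e-03, -2.75638278e+00])}
top {'fovy': 52.09245417589447, 'cx': 257.4771004943559, 'cy': 200.28901827437292, 'k1': -0.08303083836627652, 'eye': array([387.41727187, 117.83854397, 914.22510027]), 'orientation': array([-2.98030221, -0.0240657 , -1.59584027])}
wrist {'fovy': 62.52148434026835, 'cx': 253.10600438484687, 'cy': 194.91449160221197, 'k1': 0.0197794756744227, 'eye': array([ 271.15020505, -484.17025232,  384.36552984]), 'orientation': array([ 2.8857386 ,  0.00288982, -1.18627853])}
0.15 [-3.14018991e+00 -2.70977219e-04  3.84780410e-01]
```

View pics/top0.png

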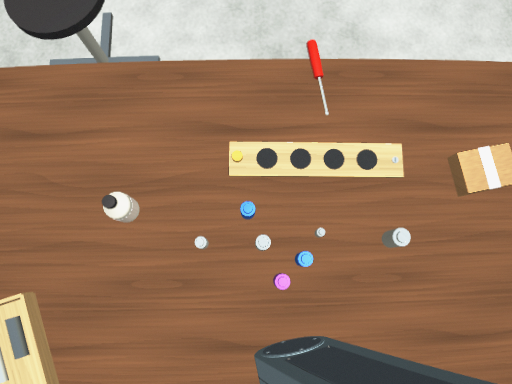

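View pics/side0.png

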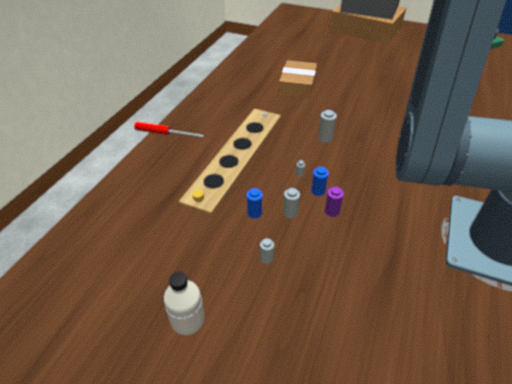

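View pics/wrist0.png

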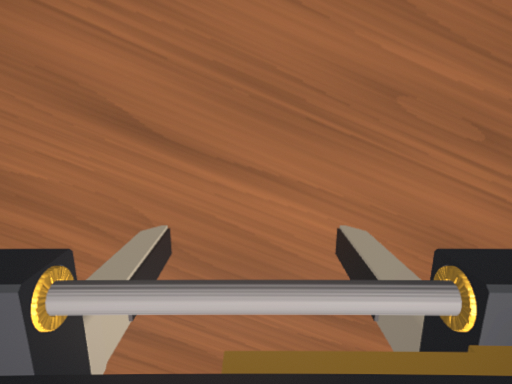

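Top view: the knob is at (237,156), so the row runs from the knob end with pads at about (267,158), (300,158), (334,159) and (367,159). The steel drifts look like 27 at (201,242), 34 at (263,242), 20 at (321,232) and 41 at (401,237). The blue and purple look-alikes stand among them. Next I'll measure.

```bash
cat > h.py <<'E'
import numpy as np, cv2
from scipy.spatial.transform import Rotation as R
def KD(d):
    f=d["img"].shape[0]/2/np.tan(np.radians(d["fovy"]/2))
    return np.array([[f,0,d["cx"]],[0,f,d["cy"]],[0,0,1.]]),np.array([d["k1"],0,0,0,0.])
def ray(d,uv):
    K,D=KD(d); p=cv2.undistortPoints(np.array([[uv]],float),K,D)[0,0]
    v=R.from_euler("xyz",d["orientation"]).apply([p[0],p[1],1]); return v
def onplane(d,uv,z):
    v=ray(d,uv); e=np.array(d["eye"]); return e+v*(z-e[2])/v[2]
def project(d,P):
    K,D=KD(d); Rm=R.from_euler("xyz",d["orientation"]).as_matrix().T
    q=np.atleast_2d(P)-d["eye"]; q=q@Rm.T
    return cv2.projectPoints(q,np.zeros(3),np.zeros(3),K,D)[0][:,0]
def blobs(m,lo=8,hi=5000):
    n,l,s,c=cv2.connectedComponentsWithStats(m.astype(np.uint8),connectivity=4)
    return [(c[i],s[i],l==i) for i in range(1,n) if lo<=s[i,4]<=hi]
E
python3 - <<'E'
from bench import robot
from h import *
d=robot.get_image("top"); im=d["img"]; hsv=cv2.cvtColor(im,cv2.COLOR_BGR2HSV)
s=hsv[...,1].astype(int); v=hsv[...,2].astype(int)
print("pads")
reg=np.zeros(v.shape,bool); reg[140:180,228:405]=1
for c,st,_ in blobs((v<70)&reg,100): print(c.round(1),st[4],onplane(d,c,15).round(1))
print("knob")
for c,st,_ in blobs((s>190)&(v>150)&reg&(hsv[...,0]>15)&(hsv[...,0]<40),20): print(c.round(1),st,onplane(d,c,36).round(1))
print("steel")
reg[:]=0; reg[190:300,180:420]=1
for c,st,_ in blobs((s<60)&(v>90)&reg,15): print(c.round(1),st,onplane(d,c,0).round(1))
t=[cv2.resize(im[y-20:y+20,x-20:x+20],(300,300),interpolation=cv2.INTER_NEAREST) for x,y in [(201,242),(263,242),(321,232),(401,237)]]
cv2.imwrite("pics/crop.png",np.vstack([np.hstack(t[:2]),np.hstack(t[2:])]))
E
```

```text
pads
[265.3 157.1] 192 [636.2  71.5  15. ]
[299.8 158.3] 214 [632.  -10.5  15. ]
[333.2 158.5] 222 [630.2 -90.3  15. ]
[366.4 159.2] 235 [ 627.3 -170.8   15. ]
knob
steel
[319.8 231.9] [315 227  11  10  79] [457.4 -52.1   0. ]
[396.4 237.5] [382 227  29  20 460] [ 439.4 -234.8    0. ]
[262.5 242.1] [255 234  16  17 209] [437.1  83.    0. ]
[200.9 242.1] [194 236  15  13 143] [440.2 225.6   0. ]
```

View pics/crop.png

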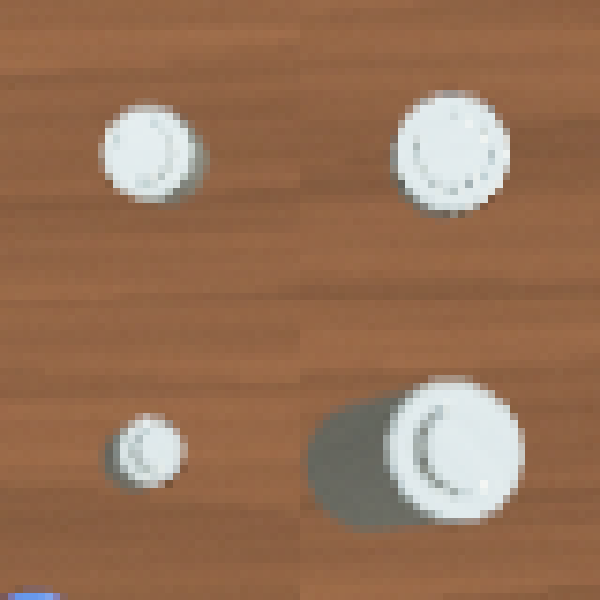

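The crops show bright top faces with darker sides. The shadow biased the 41 mask and the pad mask is only partial, so I'll refine both and cross-check with the side view.

```bash
cat > meas.py <<'E'
from bench import robot
from h import *
def top(verbose=True):
    d=robot.get_image("top"); im=d["img"]; hsv=cv2.cvtColor(im,cv2.COLOR_BGR2HSV)
    s=hsv[...,1].astype(int); v=hsv[...,2].astype(int)
    return d,im,s,v,hsv
E
python3 - <<'E'
from meas import *
d,im,s,v,hsv=top()
reg=np.zeros(v.shape,bool); reg[142:177,250:385]=1
P=[]
for c,st,m in blobs((v<115)&reg,100):
    cc,r=cv2.minEnclosingCircle(np.argwhere(m)[:,::-1].astype(np.float32)); p=onplane(d,c,15);P.append(p)
    print("pad",c.round(1),st[2:],np.round(cc,1),p.round(1))
P=np.array(P); m=P.mean(0); u=(P[-1]-P[0]);u/=np.linalg.norm(u); print(u, np.diff(P,axis=0).round(1), ((P-m)@u).round(1))
print("knob px",hsv[156,237],"wood",hsv[150,280])
reg[:]=0; reg[140:180,228:255]=1
for c,st,_ in blobs((s>200)&(v>150)&reg,15): print("knob",c,st,onplane(d,c,30).round(1))
reg[:]=0; reg[190:300,180:420]=1
for c,st,m in blobs((s<60)&(v>185)&reg,15):
    cs=cv2.findContours(m.astype(np.uint8),cv2.RETR_EXTERNAL,cv2.CHAIN_APPROX_NONE)[0][0]
    dia=2*np.sqrt(st[4]/np.pi)
    for h in (40,54,68,82):
        p=onplane(d,c,h-6); sc=np.linalg.norm(onplane(d,c+[1,0],h-8)-onplane(d,c,h-8))
        if abs(dia*sc-h/2)<4: print("drift",h,c.round(1),st[2:],round(dia*sc,1),p.round(1))
d2=robot.get_image("side"); im2=d2["img"]; hs=cv2.cvtColor(im2,cv2.COLOR_BGR2HSV)
mask=(hs[...,1]<60)&(hs[...,2]>60); reg[:]=0; reg[100:270,240:350]=1
for c,st,m in blobs(mask&reg,30): print("side",c.round(1),st)
m=(hs[...,2]<70); reg[:]=0; reg[115:195,200:270]=1
for c,st,_ in blobs(m&reg,40): print("sidepad",c.round(1),st[4],onplane(d2,c,15).round(1))
crop=[cv2.resize(im2[y-25:y+25,x-25:x+25],(300,300),interpolation=cv2.INTER_NEAREST) for x,y in [(267,250),(291,202),(300,168),(328,126)]]
cv2.imwrite("pics/crop2.png",np.vstack([np.hstack(crop[:2]),np.hstack(crop[2:])]))
E
```

```text
pad [266.4 157.9] [ 20  19 314] [266.5 157.5] [634.2  68.8  15. ]
pad [300.1 158.2] [ 21  20 317] [299.9 158.3] [632.1 -11.   15. ]
pad [333.4 158.5] [ 20  20 311] [333.3 158.6] [630.1 -90.9  15. ]
pad [366.4 159.2] [ 20  20 307] [366.5 159.2] [ 627.2 -170.9   15. ]
[-0.02921495 -0.99957315  0.        ] [[ -2.1 -79.8   0. ]
 [ -2.  -79.9   0. ]
 [ -2.9 -80.   -0. ]] [-119.8  -40.    39.9  120. ]
knob px [ 28 132 247] wood [ 24  79 243]
drift 40 [320.6 231.6] [ 8 10 56] 19.3 [455.5 -47.6  34. ]
drift 82 [401.5 236.5] [ 18  18 243] 39.6 [ 437.  -217.1   76. ]
drift 68 [262.8 241.9] [ 15  15 183] 33.1 [434.2  84.5  62. ]
drift 54 [200.2 241.8] [ 12  12 113] 26.4 [438.2 221.6  48. ]
side [326.9 124.9] [319 109  18  33 458]
side [300.  167.4] [296 160   9  16 117]
side [291.1 201.7] [284 187  17  31 424]
side [266.6 249.7] [259 238  16  25 308]
sidepad [254.3 127.3] 103 [ 623.8 -169.5   15. ]
sidepad [242.  143.4] 125 [626.1 -89.8  15. ]
sidepad [228.2 161.1] 147 [629.1 -10.3  15. ]
sidepad [213.3 180.8] 178 [631.3  69.1  15. ]
```

View pics/crop2.png

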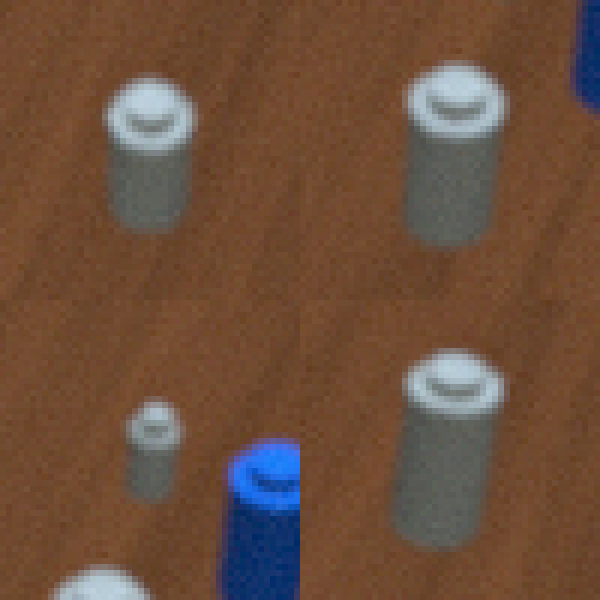

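The sizes (39.6, 33.1, 26.4 and 19.3 mm) and the pad spacing (80 mm) match the given values. The side view puts the pads about 3 mm lower in x, so I'll use the wrist camera as a tie-breaker over a pad and over drift27.

```bash
python3 - <<'E'
from meas import *
import pickle
ori=[np.pi,0,np.pi/2]
for nm,p in [("pad",[632,-11,230]),("d27",[438,222,200])]:
    robot.move_ptp(p,ori)
    d=robot.get_image("wrist"); pickle.dump(d,open(f"w_{nm}.pkl","wb")); cv2.imwrite(f"pics/w_{nm}.png",d["img"])
    print(nm,robot.current_tcp_pos(),d["eye"],d["orientation"],robot.current_t(),project(d,[p[0],p[1],15 if nm=="pad" else 46]))
print(robot.current_qpos(), robot.current_gripper_width())
E
```

```text
pad [631.94201064 -12.20473409 229.99825693] [631.59973996  57.19998652 396.3933361 ] [ 2.88561384e+00 -4.35029271e-04 -1.88108278e-03] 2.6833 [[253.40298699 169.86313792]]
d27 [439.43302436 221.28787757 200.24033136] [438.64356078 290.80749836 366.77917079] [ 2.88583270e+00 -1.92635093e-03 -1.02537956e-03] 3.9 [[251.95672668 180.84391494]]
[ 2.39648674e-01  1.67440543e-01  1.69862115e+00 -4.00813220e-04
  1.27447931e+00  2.41118806e-01] 1.0017230684853413
```

View pics/w_pad.png

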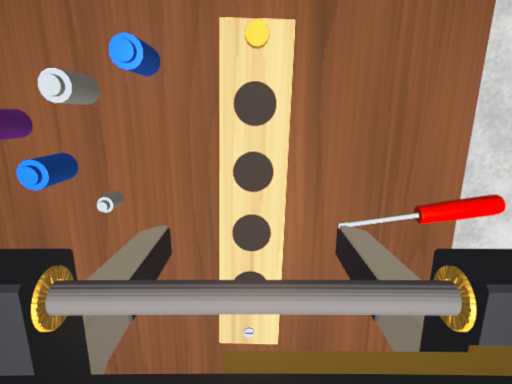

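View pics/w_d27.png

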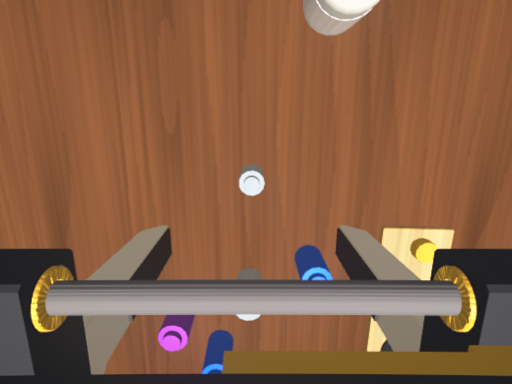

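The wrist view over the strip shows three whole pads at (255,103), (253,171) and (251,232), with the knob at (257,33). The second view shows drift27 at (251,183).

```bash
python3 - <<'E'
from meas import *
import pickle
d=pickle.load(open("w_pad.pkl","rb")); v=d["img"].max(2)
reg=np.zeros(v.shape,bool); reg[70:262,225:285]=1
for c,st,m in blobs((v<130)&reg,300): print("pad",c.round(1),st[2:],onplane(d,c,15).round(1))
hsv=cv2.cvtColor(d["img"],cv2.COLOR_BGR2HSV)
for c,st,m in blobs((hsv[...,1]<60)&(hsv[...,2]>185),30,3000): 
    if c[1]<220: print("steel",c.round(1),st,[onplane(d,c,h).round(1) for h in (34,62)])
d=pickle.load(open("w_d27.pkl","rb")); hsv=cv2.cvtColor(d["img"],cv2.COLOR_BGR2HSV)
for c,st,m in blobs((hsv[...,1]<60)&(hsv[...,2]>185),100,3000):
    if 150<c[1]<220: print("d27",c.round(1),st,onplane(d,c,48).round(1))
print(robot.current_tcp_pos(),robot.current_eef_rot())
E
```

```text
pad [254.6 103.2] [  42   44 1441] [633.5  67.1  15. ]
pad [252.9 171.3] [  40   40 1218] [631.4 -12.7  15. ]
pad [251.1 232.4] [  37   36 1059] [628.9 -92.4  15. ]
steel [53.6 84.9] [ 38  68  34  35 817] [array([417.3,  85.1,  34. ]), array([433.8,  82.9,  62. ])]
steel [104.1 204.7] [ 97 197  16  16 159] [array([454.4, -49.3,  34. ]), array([468.1, -41.1,  62. ])]
d27 [251.2 182.9] [239 171  26  25 487] [437.2 220.2  48. ]
[439.43302436 221.28787757 200.24033136] [3.14047988e+00 1.21257126e-04 1.56944296e+00]
```

The wrist and top views agree within about 1 mm in x and 1.5 mm in y, with a common offset that I'll split. Now I'll pick and place drift27.

```bash
cat > act.py <<'E'
from meas import *
ori=[np.pi,0,np.pi/2]
off=np.array([-.6,-.8])
D={20:(455.5,-47.6),27:(438.2,221.6),34:(434.2,84.5),41:(437.0,-217.1)}
C=np.array([630.3,-51.8]); U=np.array([-.0292,-.9996])
PAD={20:C-120*U,27:C-40*U,34:C+40*U,41:C+120*U}
ZP={20:4,27:12,34:22,41:30}
OP={20:.6,27:.7,34:.8,41:.95}
def goto(p,speed=150,**k):
    """linear move, then trim by the shown steady error"""
    p=np.array(p,float); r=robot.move_linear(p,ori,speed=speed,**k)
    if r: return r
    e=p-robot.current_tcp_pos()
    if np.linalg.norm(e)>.4: r=robot.move_linear(p+e,ori,speed=20)
    return r
def pick(n):
    x,y=np.array(D[n])+off; robot.move_ptp([x,y,180],ori); robot.move_gripper(OP[n])
    goto([x,y,ZP[n]+90],200); goto([x,y,ZP[n]],80)
    print("at",robot.current_tcp_pos().round(1)); robot.move_gripper(0)
    print("w mm",robot.current_gripper_width()*93,robot.current_tcp_pos().round(1))
    robot.move_linear([x,y,200],ori,speed=120)
    print("lift w",robot.current_gripper_width()*93,"F",robot.current_contact_force().round(1),robot.current_t())
def place(n):
    x,y=PAD[n]; robot.move_ptp([x,y,200],ori)
    goto([x,y,ZP[n]+15+25],150)
    e=np.array([x,y,ZP[n]+40])-robot.current_tcp_pos(); print("err",e.round(2))
    robot.sleep(.2)
    r=robot.move_linear(np.array([x,y,ZP[n]+15-4])+e*[1,1,0],ori,speed=25,f_stop=5)
    print("stop",r,robot.current_tcp_pos().round(2),robot.current_contact_force().round(1))
    robot.move_gripper(OP[n])
    p=robot.current_tcp_pos(); robot.move_linear([p[0],p[1],200],ori,speed=120); print(robot.current_t())
E
python3 - <<'E'
from act import *
pick(27)
E
```

```text
at [437.3 220.7  11.8]
w mm 25.69636861940227 [437.3 220.7  11.5]
lift w 25.61351340845 F [ 0.8  0.1 -1.4] 9.5583
```

```bash
python3 - <<'E'
from act import *
place(27)
robot.move_ptp([400,-50,300],ori)
for n in ("top","side"):
    d=robot.get_image(n); cv2.imwrite(f"pics/{n}1.png",cv2.resize(d["img"][100:230,180:400],None,fx=3,fy=3) if n=="side" else cv2.resize(d["img"][130:260,180:420],None,fx=3,fy=3))
print(robot.current_t())
E
```

```text
err [0.55 0.13 0.45]
stop True [631.69 -11.67  26.53] [-0.3  0.1  3.9]
15.6167
16.7167
```

View pics/side1.png

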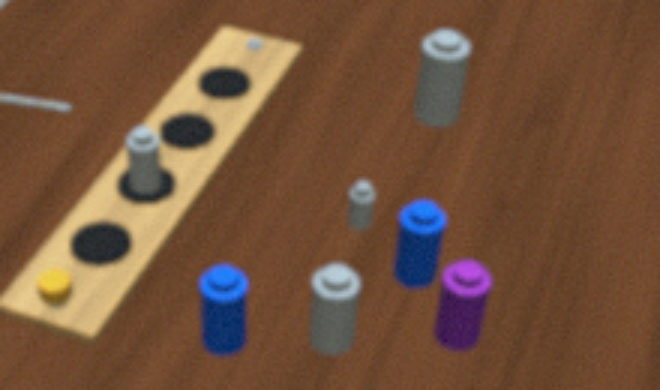

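View pics/top1.png

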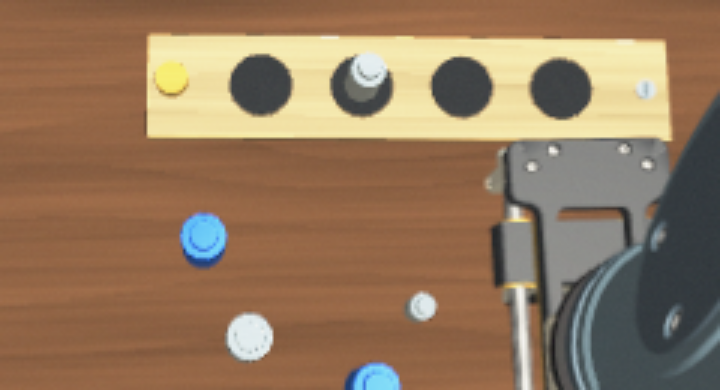

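Drift27 stands upright on the second pad. I'll check its centring, then do drift34.

```bash
cat > chk.py <<'E'
from act import *
def chk(ns):
    d=robot.get_image("top"); hsv=cv2.cvtColor(d["img"],cv2.COLOR_BGR2HSV)
    for n in ns:
        h=2*n+15-6; px=project(d,[*(PAD[n]-off),h])[0]
        s=hsv[...,1].astype(int);v=hsv[...,2]
        m=(s<45)&(v>185)
        for c,st,_ in blobs(m,15,800):
            if np.hypot(*(c-px))<12: print("top",n,c.round(1),st[2:],"rel. pad",(onplane(d,c,h)[:2]-(PAD[n]-off)).round(1))
E
python3 - <<'E'
from chk import *
chk([27]); pick(34); place(34); robot.move_ptp([430,84,250],ori); chk([27,34]); print(robot.current_t())
E
```

```text
top 27 [302.5 152.6] [ 12  12 101] rel. pad [0.  0.7]
at [433.3  83.7  21.9]
w mm 32.68123500616858 [433.4  83.7  21.6]
lift w 32.80147953708851 F [ 0.5  0.2 -3.7] 22.3333
err [0.59 0.02 0.55]
stop True [629.41 -91.75  36.54] [ 0.2 -0.3  4.6]
28.125
top 27 [302.9 148.8] [ 9  4 23] rel. pad [ 8.9 -0.5]
top 34 [338.7 148.1] [15  8 87] rel. pad [7.4 1.2]
29.225
```

The last check was partly hidden by the arm. I'll recheck from a clear pose, then do drift41.

```bash
python3 - <<'E'
from chk import *
robot.move_ptp([380,-217,250],ori); chk([27,34]); pick(41); place(41); robot.move_ptp([380,-217,250],ori); chk([27,34,41]); print(robot.current_t())
cv2.imwrite("pics/top2.png",robot.get_image("top")["img"])
E
```

```text
top 27 [302.6 152.6] [ 12  12 100] rel. pad [0.  0.6]
top 34 [339.2 151.1] [ 15  15 162] rel. pad [0.6 0.5]
at [ 436.2 -217.7   29.9]
w mm 39.70996111870123 [ 435.9 -217.6   29.5]
lift w 40.02523530754193 F [-0.4 -0.1 -5.2] 35.75
err [ 0.48 -0.55  0.56]
stop True [ 626.74 -172.04   44.43] [-0.2 -0.9  5.8]
41.2917
top 27 [302.6 152.5] [ 12  12 101] rel. pad [0.2 0.5]
top 34 [339.1 151. ] [ 15  15 163] rel. pad [0.6 0.6]
top 41 [376.8 150. ] [ 18  17 233] rel. pad [ 0.3 -0.6]
42.3417
```

View pics/top2.png

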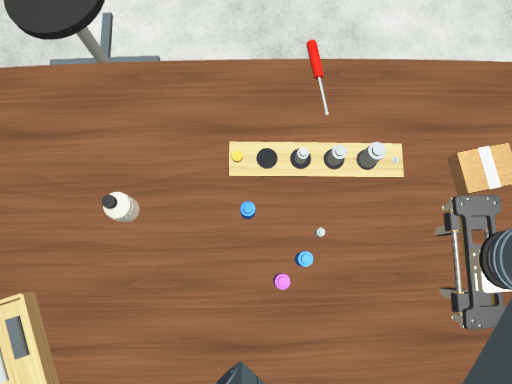

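Three drifts stand on their pads within about 1 mm of centre, and the bottle hasn't moved. Next is drift20, onto the pad at (267,158) by the knob.

```bash
python3 - <<'E'
from chk import *
pick(20); place(20); robot.move_ptp([380,-217,250],ori); chk([20,27,34,41]); print(robot.current_t())
a=robot.get_image("top")["img"];b=robot.get_image("side")["img"]
cv2.imwrite("pics/end_top.png",cv2.resize(a[90:290,90:420],None,fx=2.4,fy=2.4)); cv2.imwrite("pics/end_side.png",b)
E
```

```text
at [454.6 -48.3   3.9]
w mm 18.206800511707144 [454.5 -48.2   3.6]
lift w 18.36265455206634 F [ 0.5 -0.4 -0.6] 48.7417
err [ 0.57 -0.24  0.54]
stop True [633.97  67.98  18.56] [-1.2 -0.2  4.3]
54.5833
top 20 [267.4 154.1] [ 8  8 47] rel. pad [-0.6 -0.7]
top 27 [302.6 152.5] [ 12  12 100] rel. pad [0.1 0.6]
top 34 [339.2 151.1] [ 15  15 164] rel. pad [0.6 0.5]
top 41 [376.9 150. ] [ 18  17 232] rel. pad [ 0.4 -0.6]
56.0667
```

View pics/end_top.png

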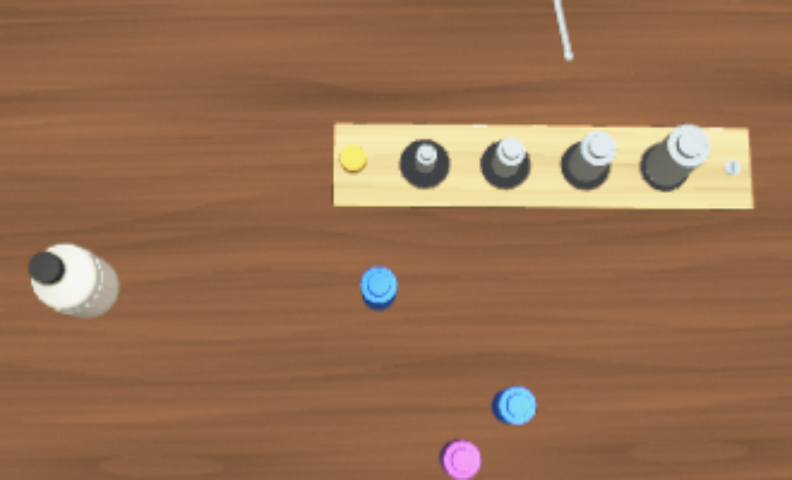

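View pics/end_side.png

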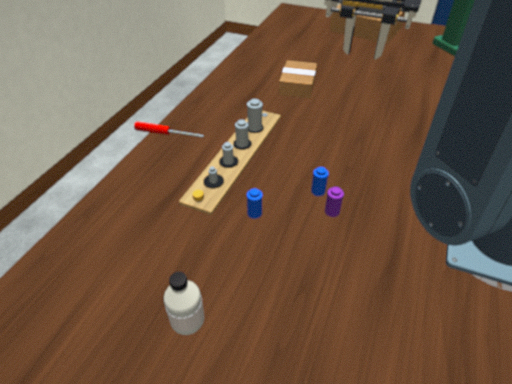

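Both views show all four drifts upright and centred, rising in size away from the knob. The bottle and look-alikes haven't moved and the robot is clear, so I'm handing in.

```bash
python3 -c "
from bench import robot
robot.hand_in(); print(robot.current_t())"
```

```text
the job is handed in; nothing more can be done
the job is handed in; nothing more can be done
```

The four steel drifts stand upright on the pads in size order, with drift20 next to the knob, then drift27, drift34 and drift41 farthest away. I handed in at about 56 s of the 96 s allowed.

- **Centring:** in the last top-view check all four were within about 1 mm of their pad centres. The pad reference there was the top-view position shifted slightly towards the wrist view. Each was set down until light contact, about 4–6 N.
- **Other objects:** the side view also shows them upright. The bottle and the blue and purple look-alikes looked unmoved, and the arm was clear of everything.
- **Disagreements:**
  - The top and wrist cameras differed by 1 to 1.5 mm, so I split the difference. The side view put the pads about 3 mm nearer in x, and I didn't use it for positions.
  - One mid-job centring check read 7–9 mm off because the arm hid part of the view. From a clear pose the same drifts read under 1 mm.
  - The gripper showed grip widths 1–2 mm under the drift diameters, but every lift and placing went normally.

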